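Show the rubber stamp to the inspection camera

ROBOT

A 6-joint arm with a two-finger parallel gripper is mounted at the origin on a cart in front of the work surface, level with it; the furniture and walls round the work are solid. World frame = base frame: x ahead of the robot, y to its left, z up, the work surface at z = 0. Lengths are in mm, angles in rad, forces in N, time in s.
With the tool pointing down it reaches from about 250 to 775 mm from the base axis. Payload 4 kg.
Tool frame: the origin (TCP) lies on the centre line of the jaws, within the pads' length; the fingertips stand 14 mm ahead of it and the grasp point (between the pads) lies 5 mm behind it; z points along the fingers, y is the line along which they close (so a half turn about z gives the same grasp; the last joint's range is limited). The gripper opens to 94 mm and grips with 3 to 60 N. Pads are 16 mm wide; open, the fingers measure 119 mm over their backs; the gripper's body (75 mm by 177 mm) begins 78 mm behind the grasp point.
Start: joints at [1.143, 0.087, 1.371, -0, 1.684, -0.103], TCP at [175.525, 521.258, 219.506] pointing down, gripper open.
Joint ranges: [-3.1, 3.1], [-0.76, 2.03], [0.27, 2.55], [-1.08, 4.22], [0.17, 2.65], [-2.57, 2.57]. Speed limits (rad/s): [2.79, 2.79, 3.14, 3.14, 3.14, 3.14].

INTERFACE

Orientations are given as a 3x3 rotation matrix whose columns are the frame's x, y, z axes.
In Python, from cell import bot, camera, camera_info, order gives the robot as it stands.
- The arm moves only by the tool arm_command, never from a script. Its argument "rows" is a list that holds one entry, the list of rows, each a list of 7 numbers: the shift along the tool's x, y, z in shares of 80 cm (1.0 is 80 cm), then the turn, a rotation vector about the tool's x, y, z in fractions of the full range, 1 being 180 degrees, then the opening, from 0 (shut) to 1 (fully open). A call has exactly 8 rows; each row is the pose to reach, as a shift and turn from the pose commanded when the call began, along the tool's axes at that moment; what a row does not reach only later rows make up. A row lasts 1/12 s, in which the tool goes at most 41.7 mm and 7.16 degrees, less where a joint would pass 70% of its speed; a pose out of reach is approached as far as the arm can. Shift and turn numbers lie between -1 and 1, and a call with a number outside is refused. A call with a gripper value outside its range is refused whole. The fingers move at their own pace and stop on an object; the grip force is fixed at half the most. Time passes only in rows, so rows that repeat a pose let the fingers close, or fill a call up. It gives the time, the measured TCP pose, the force, the opening and the grip force at its end, in the units of the state.
- bot.get_state(): the state, without advancing time (a new reading comes with each control period).
- camera(name): name is "scene" or "top"; returns the picture (400x640x3 uint8, blue, green, red); there is no depth.
- camera_info(name): a dict with "K" (3x3 intrinsics, pixels), "dist_coeffs" ([k1, k2, p1, p2, k3] as OpenCV has them; the pictures are not rectified), "R" (3x3) and "t" (3): a world point X has camera coordinates R X + t. Camera axes: x right, y down, z forward; pixel columns grow to the right and rows downward; lengths in mm; the calibration is good to about 2 mm. A picture is of the moment at which its call begins. camera_info takes no time and is no camera call.
- order.sign_off(): hands the job in; it is judged then, once.
The state is a dict: "time": time; "q": joint angles; "joint_vel": joint speeds; "joint_torque": joint torques, N m; "tcp_pos": TCP position; "eef_rot": TCP orientation; "ft_force": force on the tool from outside, world axes, zero at the start; "wrist_torque": the same for the moment, N m; "opening": finger opening in mm; "finger_force": force on a finger pad.
Only numpy, scipy, OpenCV 4.12 (cv2) and the standard library are available. Lean on these libraries where they do the work, as an engineer would, in place of code of your own. Each camera call takes 0.05 s, during which the arm holds its last target. There are 200 camera calls.

TASK

Wake the inspection camera by pressing its orange paddle switch all the way down to the stop for a moment and letting it spring back, then take the wooden-handled rubber stamp out of the caddy and hold it up to the camera so its printing face can be checked: handle up and away from the camera, face square to the lens and centred on it, 10 cm from the lens, with the stamp's long side parallel to the front edge of the camera (either way round). Finish while still holding the stamp motionless there in the gripper, with nothing else supporting it; do not touch the camera, and leave the glue stick and the binder clip standing in the caddy.

Things in the scene. Friction and masses are not known exactly. Their poses are not given: they have to be found in the camera images.
- pedal (a joint): orange spring paddle of the switch: 0 rad when up, 0.24 rad pressed down to its rigid stop; a spring brings it back. At the pad, moving it takes about 2 N at the start and about 7 N at the stop.
- pedal_pad (a point): middle of the black ribbed rubber pad (50 x 58 mm) on top of the paddle near its free end; moves with the paddle, 51 mm above the surface when up and about 32 mm when fully down. x axis along the paddle towards its hinge (which lies 80 mm from here), y across it.
- pedal_base: grey base of the paddle switch, 124 x 86 x 10 mm, fixed; origin at the centre of its underside; the paddle is hinged at the +x end of the base, its free end points to -x.
- caddy: low fixed light-wood tray 62 x 226 x 26 mm (x, y, z) with three open wells in a row along its y, each 52 x 69 mm inside, 74 mm apart, floor and walls 5 mm; origin at the centre of its underside. Stamp, glue stick and binder clip stand in its wells in any order.
- stamp: rubber stamp standing on its printing face, 60 g: rectangular wooden block 24 (x) x 50 (y) x 18 (z) mm with a round turned wooden handle above it on its z axis, up to 28 mm thick and reaching 68 mm above the face; origin at the centre of the printing face (underside), z up through the handle, y along the long side.
- stamp_knob (a point): point on the axis of the stamp's handle, 50 mm above the printing face; a good place to grip.
- inspection_cam: fixed inspection camera: black foot 90 x 130 x 12 mm with a white head on a fork; origin at the centre of the underside of the foot; its front faces its -x, and its front edge lies along its y.
- cam_head: white camera head, 62 x 86 x 36 mm; origin at the centre of the front of the lens, 75 mm above the surface; z is the optical axis, looking up and leaning 0.45 rad from vertical towards the camera's front (-x of inspection_cam); y is parallel to the camera's front edge.
- view_point (a point): point on the optical axis 100 mm in front of the lens, where the centre of the printing face belongs; axes as cam_head.
- glue_stick: glue stick standing in a well of the caddy, 26 mm diameter, 90 mm tall, white with yellow band; origin at the centre of its underside.
- binder_clip: black binder clip in a well of the caddy, 42 x 41 x 26 mm; origin at the centre of its underside.
Mind the look-alikes: they are no part of the job. There is more than one size of the stamp; the one meant has the size given above.

How it is judged (in metres and radians):
On the way, in this order (a step that is already met when the one before it is completed fails the run):
1. the paddle is pressed down to its stop (value of joint pedal above 0.215 rad), for 0.2 s.
2. the paddle is back up and the stamp is lifted clear of the caddy in the gripper (value of joint pedal below 0.06 rad and height (world z) of stamp above 0.07 m and contact force between the fingers and stamp above 0.5 N and contact force between stamp and caddy below 0.1 N), for 0.2 s.
At the end, for the whole second after the job is handed in: Stamp held still by the gripper alone, handle up, face 80-120 mm from the lens and within 15 mm of the optical axis in x and y; axis within 0.2 rad of the optical axis, long side within 0.22 rad of the front edge; paddle up; glue stick and clip upright within 25 mm of their start (x of stamp in the frame of cam_head between -0.015 and 0.015 m and y of stamp in the frame of cam_head between -0.015 and 0.015 m and z of stamp in the frame of cam_head between 0.08 and 0.12 m and angle between the z axis of stamp and the z axis of cam_head, either way round below 0.2 rad and angle between stamp's own z axis and vertical below 1 rad and angle between the y axis of stamp and the y axis of cam_head, either way round below 0.22 rad and contact force between the fingers and stamp above 0.5 N and contact force between stamp and cam_head below 0.1 N and contact force between stamp and inspection_cam below 0.1 N and contact force between stamp and caddy below 0.1 N and linear speed of stamp below 0.02 m/s and angular speed of stamp below 0.2 rad/s and value of joint pedal below 0.06 rad and distance of each of glue_stick, binder_clip from where it was at the start of the episode below 0.025 m and angle between each of glue_stick, binder_clip's own z axis and vertical below 0.2 rad); the arm keeps its last pose, push and grip.
It fails at once if the camera is touched by the robot or the stamp (contact force between any of the arm, the fingers, stamp and inspection_cam above 2 N).
It fails at once if the glue stick or the binder clip is taken out or knocked over (distance of any of glue_stick, binder_clip from where it was at the start of the episode above 0.04 m or angle between glue_stick's own z axis and vertical above 0.5 rad).
It also fails if it takes over 45 s, if anything falls off the work surface, if the arm or the gripper's body presses on something with over 40 N, if the wrist force passes 120 N, or if a joint passes its speed limit or range.

## Working session

There is one attempt and no reset: what is moved stays moved. The work goes in short steps, Python scripts to look and compute and a tool call to move; the robot and the scene stay as the last step left them, time stands still between calls to the robot, and variables do not carry over. Pictures are saved under pics/ and viewed, at most 10 in all, crops included, and the job is handed in when it is done.

Besides the shell and the picture viewer there is one more tool, called after "Emit:" as name(argument=value, ...), one argument or row to a line, values as JSON. arm_command: Moves the arm, as the interface text tells. Its arguments: {"type":"object","properties":{"rows":{"type":"array","items":{"type":"array","items":{"type":"array","items":{"type":"number"}}}}},"required":["rows"]}

```bash
mkdir -p pics
python3 - <<'E'
from cell import bot,camera,camera_info
import cv2,numpy as np
for n in("scene","top"):
    cv2.imwrite(f"pics/{n}0.png",camera(n)); c=camera_info(n)
    print(n,np.round(c["K"],1).tolist(),c["dist_coeffs"],np.round(-np.array(c["R"]).T@np.array(c["t"])))
s=bot.get_state();print(s["time"],np.round(s["eef_rot"],3).tolist())
E
```

```text
scene [[489.5, 0.0, 323.4], [0.0, 489.5, 205.2], [0.0, 0.0, 1.0]] [0.03912046 0.         0.         0.         0.        ] [-145. -553.  982.]
top [[406.2, 0.0, 319.5], [0.0, 406.2, 197.8], [0.0, 0.0, 1.0]] [-0.02606766  0.          0.          0.          0.        ] [ 487.  112. 1211.]
0.1 [[-0.948, 0.319, -0.001], [0.319, 0.948, -0.002], [0.0, -0.002, -1.0]]
```

View pics/scene0.png

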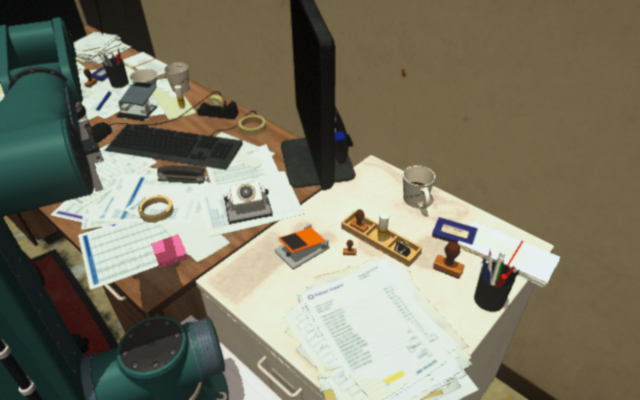

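View pics/top0.png

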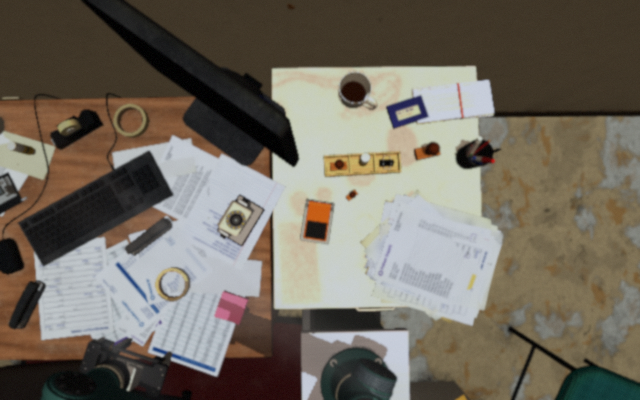

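Top view: paddle switch is at about (317,222) with its black pad at (317,231), the caddy at (362,164) and the camera at (237,220). The monitor edge is at (297,160). Stamp candidates (top px) are one in the caddy's left well (340,164), a small one on the table (352,195) and a large one (427,151). The one in the caddy fits the description. I'll confirm it in an enlarged crop.

```bash
cat > h.py <<'E'
from cell import bot,camera,camera_info
import cv2,numpy as np
def ray(n,p):
    c=camera_info(n);R=np.array(c["R"]);t=np.array(c["t"])
    u=cv2.undistortPoints(np.array([[p]],float),np.array(c["K"]),np.array(c["dist_coeffs"]))[0,0]
    return -R.T@t, R.T@np.array([u[0],u[1],1.])
def onz(n,p,z):
    o,d=ray(n,p);return o+d*(z-o[2])/d[2]
def proj(n,X):
    c=camera_info(n);return cv2.projectPoints(np.array(X,float).reshape(-1,1,3),cv2.Rodrigues(np.array(c["R"]))[0],np.array(c["t"],float),np.array(c["K"]),np.array(c["dist_coeffs"]))[0][:,0]
def tri(a,b):
    (o,d),(p,e)=ray("top",a),ray("scene",b)
    s=np.linalg.lstsq(np.c_[d,-e],p-o,rcond=None)[0];A=o+d*s[0];B=p+e*s[1]
    return (A+B)/2,np.linalg.norm(A-B)
E
python3 - <<'E'
from h import *
a=cv2.imread("pics/top0.png");b=cv2.imread("pics/scene0.png")
r=lambda i,x,y,w,h:cv2.resize(i[y:y+h,x:x+w],(400,300),interpolation=cv2.INTER_CUBIC)
cv2.imwrite("pics/crop1.png",np.vstack([np.hstack([r(a,210,180,80,60),r(a,320,140,120,90)]),np.hstack([r(b,210,170,80,60),r(b,330,190,140,105)])]))
for nm,im,hsv in(("top",a,0),("scene",b,0)):
    h=cv2.cvtColor(im,cv2.COLOR_BGR2HSV)
    m=cv2.inRange(h,(5,200,150),(16,255,255))
    for c in cv2.findContours(m,0,2)[0]:
        if cv2.contourArea(c)>30: print(nm,"orange",np.round(cv2.minAreaRect(c)[0],1),cv2.boxPoints(cv2.minAreaRect(c)).round(1).tolist())
    m=cv2.inRange(h,(12,90,110),(28,255,255))
    for c in cv2.findContours(cv2.morphologyEx(m,3,np.ones((3,3))),0,2)[0]:
        if cv2.contourArea(c)>300: print(nm,"wood",cv2.boxPoints(cv2.minAreaRect(c)).round(1).tolist())
E
```

```text
top orange [318.3 211.9] [[306.79998779296875, 219.1999969482422], [309.5, 201.5], [329.79998779296875, 204.60000610351562], [327.0, 222.3000030517578]]
top wood [[479.1000061035156, 314.29998779296875], [487.0, 293.79998779296875], [515.0, 304.5], [507.0, 325.1000061035156]]
top wood [[568.4000244140625, 279.0], [584.5999755859375, 264.8999938964844], [614.7999877929688, 299.70001220703125], [598.5999755859375, 313.79998779296875]]
top wood [[248.3000030517578, 220.39999389648438], [269.0, 220.0], [270.8999938964844, 319.0], [250.1999969482422, 319.3999938964844]]
top wood [[101.19999694824219, 233.39999389648438], [159.1999969482422, 204.39999389648438], [166.1999969482422, 218.39999389648438], [108.19999694824219, 247.39999389648438]]
top wood [[305.0, 219.0], [308.29998779296875, 199.39999389648438], [331.1000061035156, 203.1999969482422], [327.8999938964844, 222.8000030517578]]
top wood [[605.0, 197.0], [628.0, 197.0], [628.0, 225.0], [605.0, 225.0]]
top wood [[490.1000061035156, 223.6999969482422], [498.79998779296875, 164.5], [538.0, 170.3000030517578], [529.2999877929688, 229
[... 1001 characters left out ...]
3000030517578], [349.79998779296875, 207.60000610351562], [423.1000061035156, 247.1999969482422], [412.0, 267.79998779296875]]
scene wood [[27.399999618530273, 221.60000610351562], [53.599998474121094, 193.3000030517578], [102.0, 238.3000030517578], [75.80000305175781, 266.6000061035156]]
scene wood [[135.89999389648438, 201.6999969482422], [167.39999389648438, 191.1999969482422], [175.10000610351562, 214.3000030517578], [143.60000610351562, 224.8000030517578]]
scene wood [[316.0, 0.0], [639.0, 0.0], [639.0, 378.0], [316.0, 378.0]]
scene wood [[85.80000305175781, 144.1999969482422], [109.0999984741211, -23.799999237060547], [321.0, 5.699999809265137], [297.6000061035156, 173.60000610351562]]
```

View pics/crop1.png

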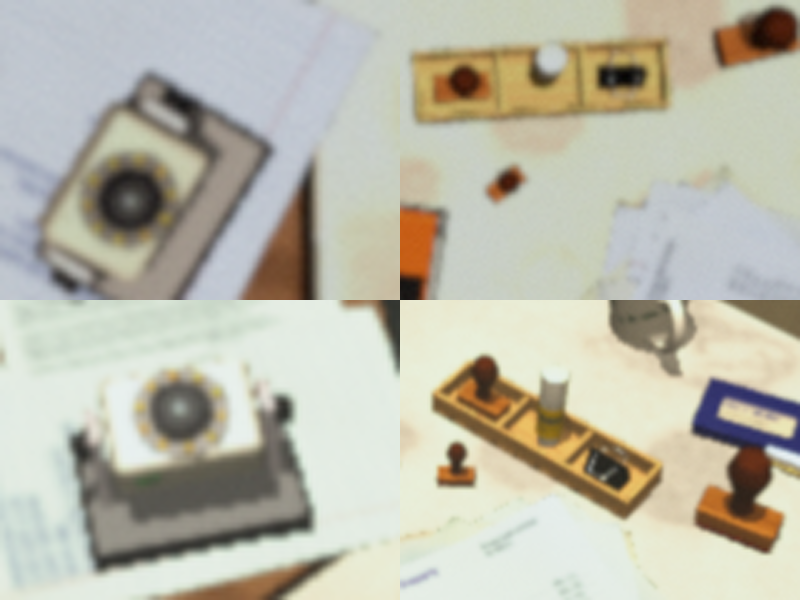

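The crop confirms it. The caddy's first well holds the red-brown stamp with its long side along the caddy (top ≈(339.5,164)), then the glue stick, then the clip. The table stamps are one too small and one too large. The camera lens is at top (235.6,219.6) and scene (246,191.6), and the front of the foot points down-right in the top view, towards the scene camera.

Run:
```python
from h import *
a=cv2.imread("pics/top0.png");b=cv2.imread("pics/scene0.png")
def cen(im,x,y,w,h,lo,hi,hs=True):
    i=im[y:y+h,x:x+w]; i=cv2.cvtColor(i,cv2.COLOR_BGR2HSV)
    m=cv2.inRange(i,lo,hi); n,l,s,c=cv2.connectedComponentsWithStats(m); k=1+np.argmax(s[1:,4]); 
    r=cv2.minAreaRect(np.argwhere(l==k)[:,::-1].astype(np.float32))
    return c[k]+[x,y],s[k,4],r
lt=cen(a,228,210,16,18,(0,0,0),(180,255,110));ls=cen(b,238,183,18,16,(0,0,0),(180,255,120))
print("lens",lt[:2],ls[:2],tri(lt[0],ls[0]))
print("lens hand",tri((235.6,219.6),(246,191.6)))
T=lambda x,y:(210+x/5,180+y/5);S=lambda x,y:(210+x/5,170+(y-300)/5)
p=tri(T(180,98),S(285,408));q=tri(T(68,278),S(80,437));print("axle",p,q)
e1=onz("scene",S(98,568),3);e2=onz("scene",S(312,522),3);print("front edge",e1,e2)
for u,v in((p[0],q[0]),(e2,e1)): d=u-v;print("yaw cam y",np.degrees(np.arctan2(d[1],d[0])),np.linalg.norm(d[:2]))
h1=onz("top",T(125,105),75);h2=onz("top",T(45,245),75);d=h1-h2;print("head L",np.degrees(np.arctan2(d[1],d[0])),np.linalg.norm(d[:2]))
# pad
pt=cen(a,303,215,28,28,(0,0,0),(180,255,60));print("pad",pt,onz("top",pt[0],51))
# orange part
m=cv2.minAreaRect; 
for c in ((306.8,219.2),(309.5,201.5),(329.8,204.6),(327,222.3)):print(onz("top",c,53).round(0))
# caddy corners, rim z 26
for c in ((323.7,156),(399.5,150.5),(401.1,171.5),(325.2,177)):print("cad",onz("top",c,26).round(0))
# stamp: red-brown
print("knob",tri((339.5,164),(359.75,214.5)))
st=cen(a,328,156,24,18,(0,150,30),(12,255,220));print("stamp top",st,onz("top",st[0],30))
print("knob onz55",onz("top",(339.5,164),55),"scene",onz("scene",(359.75,214.5),55))
print("glue top",onz("top",(364.5,158.5),90),onz("top",(427,151),50))
```

```text
lens (array([235.52409639, 219.48192771]), np.int32(166)) (array([245.67647059, 191.90196078]), np.int32(102)) (array([483.33491545, 332.21562307,  71.41610553]), np.float64(0.7517678758938671))
lens hand (array([483.37832891, 331.3493868 ,  73.0360081 ]), np.float64(1.7527411582893642))
axle (array([539.36737924, 305.86977609,  51.58217516]), np.float64(0.5440011464108461)) (array([438.55917906, 368.44904528,  58.8030333 ]), np.float64(1.3160379393410224))
front edge [408.39571291 327.08827255   3.        ] [516.13639855 263.59153128   3.        ]
yaw cam y -31.831000495552082 118.65267866923745
yaw cam y -30.512879759365052 125.05955179949632
head L -30.232651554801627 89.56752319475677
pad (array([315.64794007, 229.71910112]), np.int32(267), ((12.609999656677246, 14.730000495910645), (18.1019344329834, 14.566400527954102), 8.130102157592773)) [450.2525005  108.70254128  51.        ]
[481. 133.  53.]
[531. 125.  53.]
[521.  67.  53.]
[471.  76.  53.]
cad [665.  82.  26.]
cad [ 678. -142.   26.]
cad [ 616. -145.   26.]
cad [603.  78.  26.]
knob (array([636.71693022,  37.41859932,  59.41687894]), np.float64(1.0741957025099549))
stamp top (array([338.76923077, 164.69230769]), np.int32(65), ((10.5, 8.5), (13.0, 7.0), -0.0)) [638.13516166  38.07904559  30.        ]
knob onz55 [636.90637912  37.51794427  55.        ] scene [640.89708902  39.91115591  55.        ]
glue top [646.78412667 -30.09558684  90.        ] [ 671.91355266 -216.95387024   50.        ]
```

The manual's scale: shifts go in shares of 80 cm and turns go in shares of 180 degrees. Converting my numbers, -39.3 cm is -0.4913, -30.3 cm is -0.3788, 75 degrees is 0.4167.

Emit:
arm_command(
  rows=[
    [[-0.4913, -0.3788, 0.0625, 0, 0, 0.4167, 0], [-0.4913, -0.3788, 0.0625, 0, 0, 0.4167, 0], [-0.4913, -0.3788, 0.0625, 0, 0, 0.4167, 0], [-0.4913, -0.3788, 0.0625, 0, 0, 0.4167, 0], [-0.4913, -0.3788, 0.0625, 0, 0, 0.4167, 0], [-0.4913, -0.3788, 0.0625, 0, 0, 0.4167, 0], [-0.4913, -0.3788, 0.0625, 0, 0, 0.4167, 0], [-0.4913, -0.3788, 0.0625, 0, 0, 0.4167, 0]],
  ],
)

```text
time: 0.77
tcp_pos: [360.2, 243.6, 185.6]
eef_rot: [[-0.238, 0.971, -0.0], [0.971, 0.238, 0.0], [0.0, -0.0, -1.0]]
ft_force: [0.9, 0.1, 0.9]
opening: 44.0
finger_force: 0.0
```

In the tool's units: -15.3 cm is -0.1913, 8.5 cm is 0.1063, 17 degrees is 0.0944.

Emit:
arm_command(
  rows=[
    [[-0.1913, 0.07, 0.1063, 0, 0, 0.0944, 0], [-0.1913, 0.07, 0.1063, 0, 0, 0.0944, 0], [-0.1913, 0.07, 0.1063, 0, 0, 0.0944, 0], [-0.1913, 0.07, 0.1063, 0, 0, 0.0944, 0], [-0.1913, 0.07, 0.1063, 0, 0, 0.0944, 0], [-0.1913, 0.07, 0.1063, 0, 0, 0.0944, 0], [-0.1913, 0.07, 0.1063, 0, 0, 0.0944, 0], [-0.1913, 0.07, 0.1063, 0, 0, 0.0944, 0]],
  ],
)

```text
time: 1.43
tcp_pos: [451.2, 111.4, 101.4]
eef_rot: [[0.05, 0.999, 0.0], [0.999, -0.05, 0.001], [0.001, 0.0, -1.0]]
ft_force: [-0.1, -0.1, -0.3]
opening: 0.6
finger_force: 0.0
```

Run:
```python
from h import *
a=camera("top");b=camera("scene")
r=lambda i,x,y,w,h:cv2.resize(i[y:y+h,x:x+w],(400,300),interpolation=cv2.INTER_CUBIC)
cv2.imwrite("pics/p2.png",np.hstack([r(a,270,170,120,90),r(b,250,190,120,90)]))
s=bot.get_state();print(s["tcp_pos"],s["opening"],s["q"],s["ft_force"])
```

```text
[451.39798156 111.90361107 102.00620779] 0.8187834876205401 [ 1.20690695e-01 -4.95773894e-02  1.74574790e+00  4.25907776e-04
  1.44377775e+00  1.69559592e-01] [-0.02080898 -0.82124066 -0.15571379]
```

View pics/p2.png

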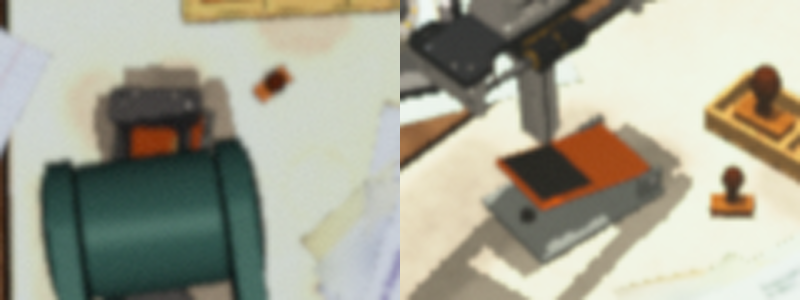

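The picture shows the shut fingers above the black pad (scene crop (537,138) over pad (548,173)), and the pad triangulates to where I expected. Pressing now.

In the tool's units: 5.6 cm is 0.07, 5.3 cm is 0.0663.

Emit:
arm_command(
  rows=[
    [[-0.005, 0, 0.0313, 0, 0, 0, 0], [-0.005, 0, 0.0438, 0, 0, 0, 0], [-0.005, 0, 0.05, 0, 0, 0, 0], [-0.005, 0, 0.0563, 0, 0, 0, 0], [-0.005, 0, 0.0625, 0, 0, 0, 0], [-0.005, 0, 0.0663, 0, 0, 0, 0], [-0.005, 0, 0.07, 0, 0, 0, 0], [-0.005, 0, 0.07, 0, 0, 0, 0]],
  ],
)

```text
time: 2.2
tcp_pos: [450.4, 107.6, 46.1]
eef_rot: [[0.05, 0.999, -0.002], [0.999, -0.05, 0.001], [0.001, -0.002, -1.0]]
ft_force: [-6.0, 0.9, 7.5]
opening: 0.2
finger_force: 3.7
```

In the tool's units: 0.4 cm is 0.005, 0.3 cm is 0.0038.

Emit:
arm_command(
  rows=[
    [[0, 0, 0.0025, 0, 0, 0, 0], [0, 0, 0.0038, 0, 0, 0, 0], [0, 0, 0.005, 0, 0, 0, 0], [0, 0, 0.005, 0, 0, 0, 0], [0, 0, 0.005, 0, 0, 0, 0], [0, 0, 0.005, 0, 0, 0, 0], [0, 0, 0.005, 0, 0, 0, 0], [0, 0, 0.005, 0, 0, 0, 0]],
  ],
)

```text
time: 2.87
tcp_pos: [450.7, 107.7, 45.3]
eef_rot: [[0.05, 0.999, -0.001], [0.999, -0.05, 0.001], [0.001, -0.001, -1.0]]
ft_force: [-11.9, 0.5, 22.6]
opening: 0.5
finger_force: 11.1
```

In the tool's units: 19 cm is 0.2375, -9 cm is -0.1125.

Emit:
arm_command(
  rows=[
    [[0, 0, -0.05, 0, 0, 0, 0], [0, 0, -0.1, 0, 0, 0, 0], [-0.025, 0.075, -0.1125, 0, 0, 0, 0.6], [-0.0763, 0.2375, -0.1125, 0, 0, 0, 0.6], [-0.0763, 0.2375, -0.1125, 0, 0, 0, 0.6], [-0.0763, 0.2375, -0.1125, 0, 0, 0, 0.6], [-0.0763, 0.2375, -0.1125, 0, 0, 0, 0.6], [-0.0763, 0.2375, -0.1125, 0, 0, 0, 0.6]],
  ],
)

```text
time: 3.53
tcp_pos: [642.7, 33.4, 128.9]
eef_rot: [[0.054, 0.999, 0.002], [0.999, -0.054, -0.001], [-0.001, 0.002, -1.0]]
ft_force: [-1.2, 0.4, 0.0]
opening: 37.3
finger_force: 0.0
```

Run:
```python
from h import *
b=camera("scene");a=camera("top")
r=lambda i,x,y,w,h:cv2.resize(i[y:y+h,x:x+w],(400,300),interpolation=cv2.INTER_CUBIC)
cv2.imwrite("pics/p3.png",np.hstack([r(b,270,180,100,75),r(b,320,180,100,75)]))
s=bot.get_state();print(s["tcp_pos"],s["opening"],s["q"][5],s["ft_force"])
print(proj("scene",[[637,38,55],[637,38,73],[451,108,51]]))
```

```text
[638.49037309  35.84024757 129.83533732] 45.06134589933467 0.01896437931494295 [-1.02671486  0.0529433  -0.0387268 ]
[[359.39301345 215.54511655]
 [359.65038401 210.74762688]
 [293.61221934 240.94288672]]
```

View pics/p3.png

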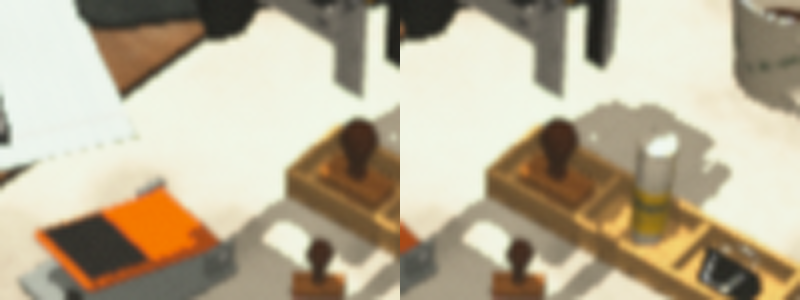

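The paddle is back up and the fingers are open, above and on either side of the stamp's knob (crop (558,135)). The block is aligned with the caddy. Going down and gripping.

In the tool's units: 8 cm is 0.1, 6 cm is 0.075.

Emit:
arm_command(
  rows=[
    [[0.0025, -0.0013, 0.0375, 0, 0, 0, 0.6], [0.0025, -0.0013, 0.075, 0, 0, 0, 0.6], [0.0025, -0.0013, 0.1, 0, 0, 0, 0.6], [0.0025, -0.0013, 0.1, 0, 0, 0, 0.6], [0.0025, -0.0013, 0.1, 0, 0, 0, 0.1], [0.0025, -0.0013, 0.1, 0, 0, 0, 0.1], [0.0025, -0.0013, 0.1, 0, 0, 0, 0.1], [0.0025, -0.0013, 0.1, 0, 0, 0, 0.1]],
  ],
)

```text
time: 4.3
tcp_pos: [638.3, 38.4, 53.8]
eef_rot: [[0.05, 0.999, 0.005], [0.999, -0.05, -0.0], [0.0, 0.005, -1.0]]
ft_force: [0.6, 0.6, 0.8]
opening: 33.3
finger_force: 0.0
```

In the tool's units: -15 cm is -0.1875, -12 cm is -0.15.

Emit:
arm_command(
  rows=[
    [[0, 0, 0, 0, 0, 0, 0.1], [0, 0, 0, 0, 0, 0, 0.1], [0, 0, -0.0125, 0, 0, 0, 0.1], [0, 0, -0.0375, 0, 0, 0, 0.1], [0, 0, -0.075, 0, 0, 0, 0.1], [0, 0, -0.1125, 0, 0, 0, 0.1], [0, 0, -0.15, 0, 0, 0, 0.1], [0, 0, -0.1875, 0, 0, 0, 0.1]],
  ],
)

```text
time: 4.97
tcp_pos: [636.6, 38.2, 202.9]
eef_rot: [[0.051, 0.999, -0.0], [0.999, -0.051, 0.0], [0.0, -0.0, -1.0]]
ft_force: [0.5, -0.1, -0.1]
opening: 24.7
finger_force: 30.0
```

Run:
```python
from h import *
b=camera("scene");a=camera("top")
b=camera("scene")
s=bot.get_state();p=s["tcp_pos"];R=np.array(s["eef_rot"]);print(p,R.round(3).tolist(),s["opening"],s["q"],s["finger_force"],s["ft_force"])
# predicted corners of block assuming grasp 50mm above face
x,y,z=R.T; g=np.array(p)-5*z; f=g+50*z
print(proj("scene",[f+sx*12*y+sy*25*x for sx in(-1,1) for sy in(-1,1)]).round(1).tolist())
u=proj("scene",[f])[0];x0,y0=int(u[0])-60,int(u[1])-50
cv2.imwrite("pics/p4.png",cv2.resize(b[y0:y0+90,x0:x0+120],(800,600),interpolation=cv2.INTER_CUBIC));print(x0,y0)
# goal
th=.45;fr=np.array([np.cos(np.radians(239.5)),np.sin(np.radians(239.5)),0])
zc=np.array([0,0,np.cos(th)])+np.sin(th)*fr
L=np.array([483.5,332,75]);tz=-zc
cy=np.array([np.cos(np.radians(-30.5)),np.sin(np.radians(-30.5)),0])
for sg in(1,-1):
    tx=sg*cy;G=np.c_[tx,np.cross(tz,tx)*1,tz];G[:,1]=np.cross(tz,tx)
    P=L+zc*(100+45)
    d=R.T@(P-p)/10;rv=np.degrees(cv2.Rodrigues(R.T@G)[0].ravel())
    print(sg,"goal",P.round(1),"shift",d.round(2),"turn",rv.round(1))
```

```text
[638.58321385  38.1930149  205.59377121] [[0.051, 0.999, 0.008], [0.999, -0.051, -0.0], [0.0, 0.008, -1.0]] 24.865613341331603 [-2.88923615e-02  2.85390735e-01  1.16752390e+00  7.37752518e-05
  1.68086319e+00  2.18418286e-02] 29.999929633922875 [-0.19336863  0.3166488   0.65605224]
[[365.5, 192.3], [351.2, 183.5], [371.7, 187.9], [357.4, 179.3]]
301 135
1 goal [451.5 277.7 205.6] shift [ 22.97 -19.9   -0.15] turn [ 16.2  25.9 115.4]
-1 goal [451.5 277.7 205.6] shift [ 22.97 -19.9   -0.15] turn [-22.8  14.3 -61.2]
```

View pics/p4.png

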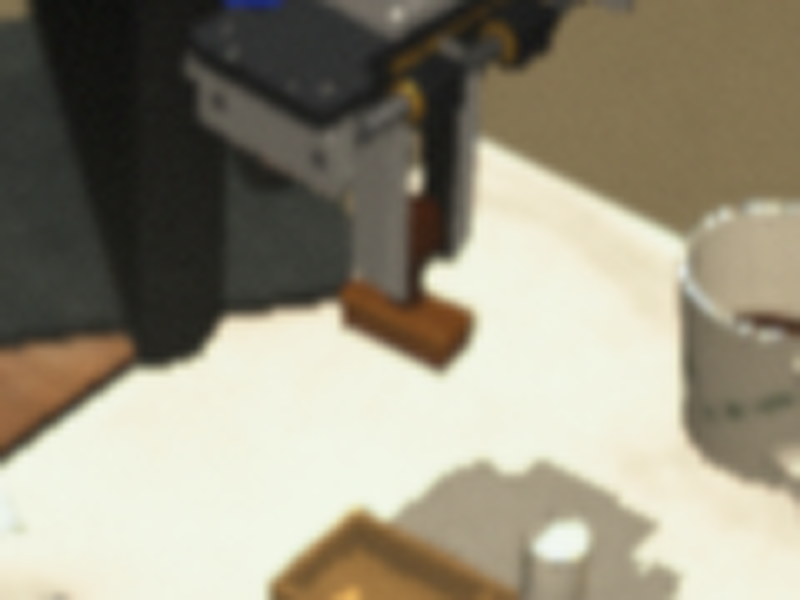

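The stamp is held; its block is at crop (345–470, 285–367), turned a few degrees compared with the prediction. I'll measure that turn and the monitor's near edge.

Run:
```python
from h import *
C=lambda x,y:(301+x/6.667,135+y/6.667)
for z in(158,):
    A,B,D=[onz("scene",C(*q),z) for q in((345,327),(440,367),(471,344))]
    for u,v in((A,B),(D,B)): d=u-v;print(A.round(1),B.round(1),D.round(1),np.degrees(np.arctan2(d[1],d[0])),np.linalg.norm(d))
# upper front edge
A,B=[onz("scene",C(*q),176) for q in((343,295),(440,337))];d=A-B;print("upper",np.degrees(np.arctan2(d[1],d[0])),np.linalg.norm(d))
for z in(60,90,120): print("mon scene",z,onz("scene",(325,187),z).round())
for z in(300,400,500): print("mon top",z,onz("top",(297,162),z).round())
```

```text
[631.7  61.3 158. ] [637.5  18.2 158. ] [656.3  17.8 158. ] 97.66801485418823 43.42590222749471
[631.7  61.3 158. ] [637.5  18.2 158. ] [656.3  17.8 158. ] -1.2567322954929394 18.86890784562163
upper 96.5921124930801 44.37376879600012
mon scene 60 [660. 186.  60.]
mon scene 90 [634. 162.  90.]
mon scene 120 [608. 138. 120.]
mon top 300 [611. 149. 300.]
mon top 400 [598. 145. 400.]
mon top 500 [584. 141. 500.]
```

In the tool's units: -19 cm is -0.2375, -16 cm is -0.2, -20 degrees is -0.1111.

Emit:
arm_command(
  rows=[
    [[0, -0.05, -0.025, 0, 0, 0, 0.1], [0, -0.1, -0.05, 0, 0, 0, 0.1], [0, -0.15, -0.05, 0, 0, 0, 0.1], [0, -0.2, -0.05, 0, 0, 0, 0.1], [0.025, -0.2375, -0.05, 0, 0, 0, 0.1], [0.075, -0.2375, -0.05, 0, 0, -0.0389, 0.1], [0.125, -0.2375, -0.05, 0, 0, -0.0778, 0.1], [0.1625, -0.2375, -0.05, 0, 0, -0.1111, 0.1]],
  ],
)

```text
time: 5.78
tcp_pos: [451.9, 179.5, 239.4]
eef_rot: [[-0.3, 0.954, -0.002], [0.954, 0.3, 0.0], [0.001, -0.002, -1.0]]
ft_force: [0.4, -0.2, -0.7]
opening: 25.1
finger_force: 30.0
```

```bash
cat > goal.py <<'E'
from h import *
camera("top")
s=bot.get_state();p=s["tcp_pos"];R=np.array(s["eef_rot"]);print(s["time"],p,s["opening"],s["finger_force"],np.round(s["q"],2))
th=.45;fr=np.array([np.cos(np.radians(239.5)),np.sin(np.radians(239.5)),0])
zc=np.array([0,0,np.cos(th)])+np.sin(th)*fr
L=np.array([483.5,332,75]);tz=-zc
a=np.radians(149.5);cy=np.array([np.cos(a),np.sin(a),0])
G=np.c_[cy,np.cross(tz,cy),tz]@cv2.Rodrigues(np.array([0,0,np.radians(7)]))[0]
P=L+zc*147
print("goal",P.round(1),"shift",(R.T@(P-p)/10).round(2),"turn",np.degrees(cv2.Rodrigues(R.T@G)[0].ravel()).round(1))
E
python3 goal.py
```

```text
5.8333 [451.97578726 183.99711429 238.93644033] 25.112016119913815 30.000489043886773 [ 0.27 -0.05  1.48  0.01  1.72 -0.05]
goal [451.  276.9 207.4] shift [8.85 2.78 3.2 ] turn [-23.9  10.4 -34.1]
```

In the tool's units: 8.8 cm is 0.11, 7.5 cm is 0.0938, -34.1 degrees is -0.1894.

Emit:
arm_command(
  rows=[
    [[0.0188, 0.0063, -0.0125, -0.0222, 0.01, -0.0317, 0.1], [0.0375, 0.0125, -0.0125, -0.0444, 0.0194, -0.0633, 0.1], [0.0563, 0.0175, -0.0125, -0.0667, 0.0289, -0.0944, 0.1], [0.075, 0.0238, -0.0063, -0.0889, 0.0389, -0.1261, 0.1], [0.0938, 0.03, 0, -0.1111, 0.0483, -0.1578, 0.1], [0.11, 0.035, 0, -0.1328, 0.0578, -0.1894, 0.1], [0.11, 0.035, 0, -0.1328, 0.0578, -0.1894, 0.1], [0.11, 0.035, 0, -0.1328, 0.0578, -0.1894, 0.1]],
  ],
)

```text
time: 6.5
tcp_pos: [453.7, 269.0, 238.8]
eef_rot: [[-0.789, 0.571, 0.227], [0.613, 0.701, 0.365], [0.049, 0.426, -0.903]]
ft_force: [0.9, 0.2, -1.0]
opening: 25.2
finger_force: 30.0
```

```bash
cat >> goal.py <<'E'
b=camera("scene")
cv2.imwrite(f"pics/g{int(s['time']*10)}.png",cv2.resize(b[110:230,170:330],(800,600),interpolation=cv2.INTER_CUBIC));print(f"pics/g{int(s['time']*10)}.png")
E
python3 goal.py
```

```text
6.55 [454.43355777 269.22853977 239.92523738] 24.87786996179699 29.99981294560712 [ 0.23 -0.24  1.7   0.32  1.37 -0.69]
goal [451.  276.9 207.4] shift [ 0.58 -1.05  3.14] turn [-0.2  0.7 -0.8]
pics/g65.png
```

In the tool's units: 3.1 cm is 0.0388, 2.4 cm is 0.03.

Emit:
arm_command(
  rows=[
    [[0.0025, -0.005, 0.01, 0, 0, 0, 0.1], [0.005, -0.01, 0.02, 0, 0, 0, 0.1], [0.0063, -0.0125, 0.03, 0, 0, 0, 0.1], [0.0063, -0.0125, 0.0388, 0, 0, 0, 0.1], [0.0063, -0.0125, 0.0388, 0, 0, 0, 0.1], [0.0063, -0.0125, 0.0388, 0, 0, 0, 0.1], [0.0063, -0.0125, 0.0388, 0, 0, 0, 0.1], [0.0063, -0.0125, 0.0388, 0, 0, 0, 0.1]],
  ],
)

```text
time: 7.27
tcp_pos: [452.5, 277.6, 209.7]
eef_rot: [[-0.791, 0.566, 0.231], [0.61, 0.702, 0.368], [0.046, 0.432, -0.901]]
ft_force: [0.7, 0.0, 0.0]
opening: 25.0
finger_force: 30.0
```

```bash
python3 goal.py; mv pics/g[67]?.png /tmp/ 2>/dev/null; cp $(ls -t /tmp/g7*.png|head -1) pics/final.png
```

```text
7.3167 [452.53700336 277.54496123 209.74103133] 25.30670241517712 30.000033014221117 [ 0.25 -0.23  1.75  0.32  1.3  -0.69]
goal [451.  276.9 207.4] shift [ 0.07 -0.23  0.16] turn [ 0.   0.7 -0.5]
pics/g73.png
```

View pics/final.png

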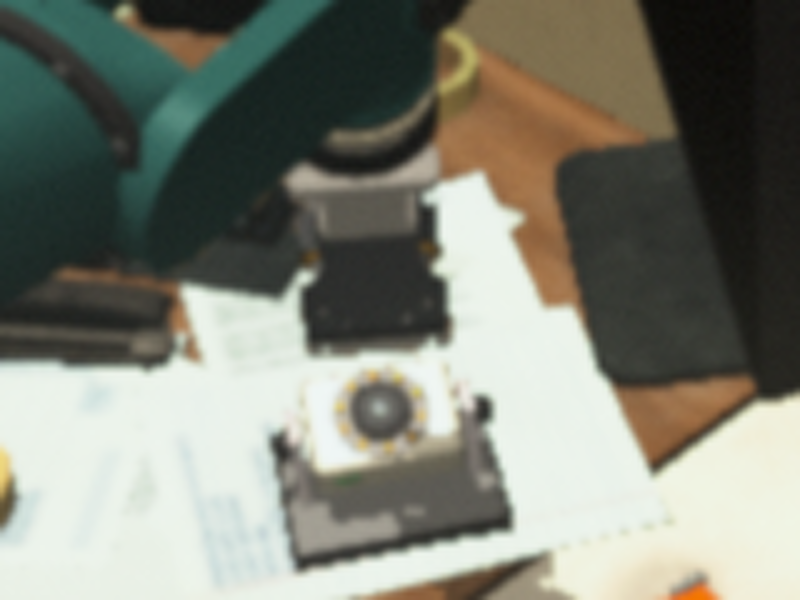

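The gripper is square to the camera and its column (375) lines up with the lens (380). The stamp is hidden behind the gripper body in this view, so I'll check the top view.

Run:
```python
from h import *
a=camera("top");cv2.imwrite("pics/topf.png",cv2.resize(a[170:260,200:320],(800,600),interpolation=cv2.INTER_CUBIC))
s=bot.get_state();R=np.array(s["eef_rot"]);x,y,z=R.T;f=s["tcp_pos"]+47*z
c,sn=np.cos(np.radians(-7)),np.sin(np.radians(-7));u=c*x+sn*y;v=-sn*x+c*y
print(((proj("top",[f,f+25*u+12*v,f+25*u-12*v,f-25*u-12*v,f-25*u+12*v,[483.5,332,75]])-[200,170])*6.667).round())
```

```text
[[287. 382.]
 [227. 424.]
 [280. 451.]
 [347. 339.]
 [294. 311.]
 [236. 329.]]
```

View pics/topf.png

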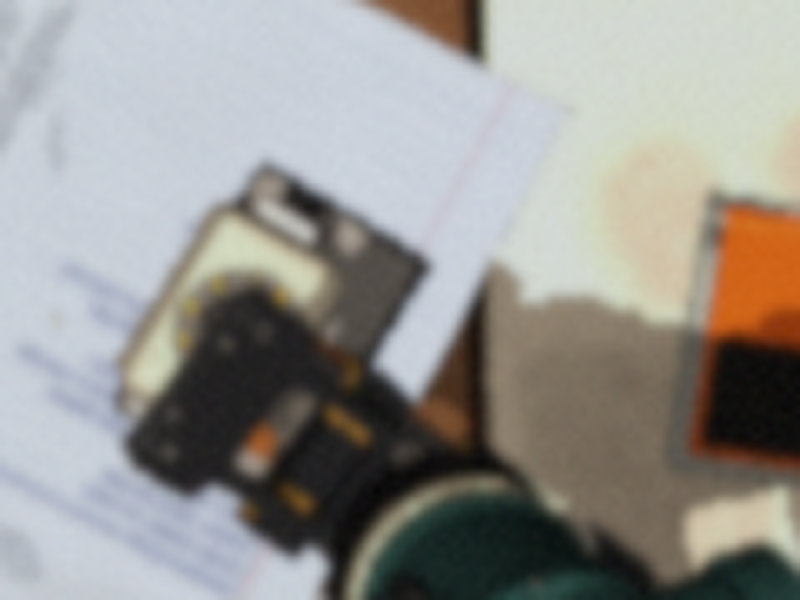

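The top view shows the gripper leaning correctly towards the camera's front. A brown corner of the block is visible at (335,355), where I predicted about (347,339). One last small trim and settle, then I'll hand in.

In the tool's units: -0.2 cm is -0.0025, -0.1 cm is -0.0013.

Emit:
arm_command(
  rows=[
    [[0.0013, -0.0013, 0.0013, 0, 0, 0, 0.1], [0.0013, -0.0025, 0.0025, 0, 0, 0, 0.1], [0.0013, -0.0025, 0.0025, 0, 0, 0, 0.1], [0.0013, -0.0025, 0.0025, 0, 0, 0, 0.1], [0.0013, -0.0025, 0.0025, 0, 0, 0, 0.1], [0.0013, -0.0025, 0.0025, 0, 0, 0, 0.1], [0.0013, -0.0025, 0.0025, 0, 0, 0, 0.1], [0.0013, -0.0025, 0.0025, 0, 0, 0, 0.1]],
  ],
)

```text
time: 8.08
tcp_pos: [450.8, 277.4, 206.5]
eef_rot: [[-0.791, 0.567, 0.23], [0.61, 0.702, 0.367], [0.047, 0.431, -0.901]]
ft_force: [0.2, -0.9, 0.3]
opening: 24.9
finger_force: 30.0
```

```bash
python3 goal.py; python3 -c "
from cell import order
print(order.sign_off())"
```

```text
8.1333 [450.75141914 277.44312253 206.46615366] 24.95030020673369 29.99988698051311 [ 0.25 -0.23  1.76  0.32  1.29 -0.69]
goal [451.  276.9 207.4] shift [-0.05  0.02 -0.09] turn [-0.   0.7 -0.6]
pics/g81.png
the job is handed in; nothing more can be done
None
```

I handed the job in at about 8 s with the paddle pressed and back up and the stamp held still about 10 cm from the lens; sign-off returned no verdict, and the stamp's final pose is worked out from the gripper because its body mostly hid the stamp from both cameras.

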